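Slide a sample holder under the spring clip of an inspection stage

ROBOT

A 6-joint arm with a two-finger parallel gripper is mounted at the origin on the work surface. World frame = base frame: x ahead of the robot, y to its left, z up, the work surface at z = 0. Lengths are in m, angles in rad, forces in N, time in s.
With the tool pointing down it reaches from about 0.25 to 0.775 m from the base axis. Payload 4 kg.
Tool frame: the origin (TCP) lies at the very end of the fingers, on their centre line; the grasp point (between the pads) lies 19 mm behind it; z points along the fingers, y is the line along which they close (so a half turn about z gives the same grasp; the last joint's range is limited). The gripper opens to 94 mm and grips with 3 to 60 N. Pads are 16 mm wide; open, the fingers measure 119 mm over their backs; the gripper's body (75 mm by 177 mm) begins 78 mm behind the grasp point.
Start: joints at [-1.23, 0.087, 1.371, -0, 1.684, -0.103], TCP at [0.236, -0.497, 0.206] pointing down, gripper open.
Joint ranges: [-3.1, 3.1], [-0.76, 2.03], [0.27, 2.55], [-1.08, 4.22], [0.17, 2.65], [-2.57, 2.57]. Speed limits (rad/s): [2.79, 2.79, 3.14, 3.14, 3.14, 3.14].

INTERFACE

Orientations are given as [roll, pitch, yaw] about the fixed x, y, z axes, in that order (R = Rz(yaw) Ry(pitch) Rx(roll)).
In Python, from bench import robot gives the robot as it stands. The module is installed in compiled form; this text tells all that it offers.
- The arm moves only by the tool move_arm, never from a script. Its argument "deltas" is one flat list of numbers, 7 for each row, row after row: the turn, a rotation vector about the tool's x, y, z in rad, then the shift along the tool's x, y, z in cm, then the closure, from -1 (fully open) to 1 (shut). A call has 1 to 8 rows; each row is the pose to reach, as a shift and turn from the pose commanded when the call began, along the tool's axes at that moment; what a row does not reach only later rows make up. A row lasts 1/10 s, in which the tool goes at most 50 mm and 8.59 degrees, less where a joint would pass 70% of its speed; a pose out of reach is approached as far as the arm can. A call with a gripper value outside its range is refused whole. The fingers move at their own pace and stop on an object; the grip force is fixed at half the most. Time passes only in rows, so rows that repeat a pose let the fingers close. It gives the time, the measured TCP pose, the force, the opening and the grip force at its end, in the units of the state.
- robot.get_obs(): the state, without advancing time (a new reading comes with each control period).
- robot.snapshot(name): name is "scene" or "top" or "wrist"; returns a dict with "image" (400x640x3 uint8, red, green, blue), "depth" (400x640 float32, m along the optical axis (not along the pixel's ray), 0 where there is no reading), "fov_y" (degrees; the focal length in pixels is half the picture's height over the tangent of half this angle, whatever the lens; pixels are square), "cx", "cy" (the principal point, pixels), "origin" and "orientation" of the camera in the world; the wrist camera has in their place "T_tool_cam" (4x4, takes a point from camera to tool coordinates, whose origin is the TCP and whose axes are the flange's). Camera axes: x right, y up, looking along -z (the intrinsics and any distortion apply to the point x, -y, -z); pixel columns grow to the right and rows downward; lengths in m; the calibration is good to about 2 mm. A picture is of the moment at which its call begins: read the wrist's pose just before it.
- robot.close_job(): hands the job in; it is judged then, once.
The state is a dict: "time": time; "joint_positions": joint angles; "qvel": joint speeds; "joint_torque": joint torques, N m; "tool_pos": TCP position; "ee_rot": TCP orientation; "wrist_force": force on the tool from outside, world axes, zero at the start; "wrist_torque": the same for the moment, N m; "width": finger opening in m; "finger_force": force on a finger pad.
Only numpy, scipy, OpenCV 4.12 (cv2) and the standard library are available. Lean on these libraries where they do the work, as an engineer would, in place of code of your own. Each camera call takes 0.05 s, during which the arm holds its last target. There are 200 camera calls.

TASK

On the inspection stage, press the long bar of the spring clip down with one fingertip so that its nose rises, and while keeping it down push the flat sample holder by its upright lip with the other fingertip, under the nose and fully home against the end stop. Then let go so that the clip closes on the holder, and move clear. Do not lift or tip the holder, and leave the other things on the table as they are.

Things in the scene. Friction and masses are not known exactly. Their poses are not given: they have to be found in the camera images.
- stage: Grey stage fixed to the table (mm). Origin at table height; base spans its x -145..100, y -62..72, 10 high. x = push direction along the lane, y from press bar to lane, z up. Lane floor = base top, centre line y +30, between guides 5 high, 47 apart (x -120..55). End stop 10 high, face at x +55. Hinge posts at x -138 and +52, y -4 reach 31 above the table.
- holder: White flat sample holder in the lane (mm): plate 70 (x) x 44 (y) x 5, dark window with copper strips; an upright lip 6 thick, 36 wide on its rear (-x) edge, top 31 above the underside. Origin: centre of underside; x along the stage's x (within 0.03 rad). Starts 65-90 short of home. Home (front edge on the stop) = stage x +20, y +30, z +10. 60-130 g.
- push_lip (a point): Middle of the top edge of the rear (-x) face of the holder's lip, the face to push on; 41 mm above the table, 35 mm behind the holder's origin. At stage x = -15 mm when home.
- clip (a joint): Clip angle (rad) about a hinge along stage x at y -4 mm, 26 mm above the table. 0 = closed, nose blocks the lane; 0.30 = bar at its hard stop, nose about 20 mm above the table. Above 0.14 the holder passes under the nose; closed on the holder it reads about 0.11. Spring-shut: the bar needs about 3 N to start and 8 N to stay fully down.
- press_bar (a point): Centre of the top of the clip's press bar: black rubber-faced, 172 mm long (stage x -131..+41), 22 mm wide, centre line at stage y -36 mm, 66 mm from the lane's centre line. Top 36 mm above the table when closed, about 26 mm fully pressed. Level along its length: a fingertip can slide along it while keeping it down.
- clip_nose (a point): Centre of the underside of the clip's steel nose, 31 mm (x) x 8 mm (y), at stage x +12..+43, y +31 mm; 11.5 mm above the table when closed. The lip stays behind it when the holder is home.
- spare: Bystander (sizes in mm): a spare holder of the same shape but with a blank pale window, lying on the table beside the stage (not on it). Origin at its underside. Leave it alone.
- loupe: Bystander (sizes in mm): a small dark steel loupe, a cylinder 24 across and 24 high, standing on the far corner of the stage base (underside 10 above the table). Origin at its underside. Leave it alone.
- jar: Bystander (sizes in mm): a squat amber glass jar with a metal cap, 48 across, 55 high. Origin at its underside. Leave it alone.
- dish: Bystander (sizes in mm): a white ceramic dish, 68 across, 25 high. Origin at its underside. Leave it alone.
- tweezers: Bystander (sizes in mm): steel tweezers lying flat, 115 long, 8 high. Origin at its underside. Leave it alone.
- pliers: Bystander (sizes in mm): small pliers with red handles lying flat, about 140 long, 10 high. Origin at its underside. Leave it alone.
- brush: Bystander (sizes in mm): a wooden-handled brush lying flat, 150 long, beyond the far end of the stage. Origin at its underside. Leave it alone.

How it is judged:
By the outcome, as a careful person would: the job done as asked, in the order asked, and still so for the second after the job is handed in, with the robot touching nothing.
It also fails if it takes over 35 s, if anything falls off the work surface, if the arm or the gripper's body presses on something with over 40 N, if the wrist force passes 120 N, or if a joint passes its speed limit or range.

## Working session

There is one attempt and no reset: what is moved stays moved. The work goes in short steps, Python scripts to look and compute and a tool call to move; the robot and the scene stay as the last step left them, time stands still between calls to the robot, and variables do not carry over. Pictures are saved under pics/ and viewed, at most 10 in all, crops included, and the job is handed in when it is done.

Besides the shell and the picture viewer there is one more tool, called after "Emit:" in YAML: its name, and indented under it one key for each argument. move_arm: Moves the arm, as the interface text tells. Its arguments: {"type":"object","properties":{"deltas":{"type":"array","items":{"type":"number"}}},"required":["deltas"]}

```bash
mkdir -p pics; cat > h.py <<'E'
import numpy as np,cv2
from scipy.spatial.transform import Rotation as R
from bench import robot
def snap(n,f):
    o=robot.get_obs(); s=robot.snapshot(n); cv2.imwrite(f'pics/{f}.png',s['image'][:,:,::-1])
    np.savez(f'pics/{f}.npz',tp=o['tool_pos'],er=o['ee_rot'],**s); return s,o
def cloud(f):
    d=np.load(f'pics/{f}.npz'); D=d['depth']; h,w=D.shape
    fl=h/2/np.tan(np.radians(float(d['fov_y']))/2)
    v,u=np.mgrid[:h,:w]
    P=np.stack([(u-d['cx'])/fl*D,-(v-d['cy'])/fl*D,-D],-1)
    if 'T_tool_cam' in d:
        T=d['T_tool_cam']; P=P@T[:3,:3].T+T[:3,3]; r=R.from_euler('xyz',d['er']).as_matrix(); P=P@r.T+d['tp']
    else:
        o=d['orientation']; r=o if o.shape==(3,3) else R.from_euler('xyz',o).as_matrix(); P=P@r.T+d['origin']
    P[D==0]=np.nan
    return P,d['image']
E
python3 - <<'E'
from h import *
for n in ['scene','top']:
    s,o=snap(n,n+'0'); print({k:v for k,v in s.items() if k not in('image','depth')})
print(o)
E
```

```text
{'fov_y': 45.58749752717274, 'cx': 320.77896278307844, 'cy': 200.13285312660375, 'origin': array([1.15197675, 0.08242096, 0.75184854]), 'orientation': array([0.65012078, 0.01535118, 1.55465835])}
{'fov_y': 46.92574130038416, 'cx': 319.69849917864394, 'cy': 200.98419111486095, 'origin': array([0.42039762, 0.07558684, 0.97405229]), 'orientation': array([ 2.21939823e-01,  9.40362534e-04, -1.55630060e+00])}
{'time': 0.05, 'joint_positions': array([-1.23009143e+00,  8.79261838e-02,  1.37222563e+00, -1.11134190e-05,
        1.68361698e+00, -1.03117862e-01]), 'qvel': array([ 0.00231108, -0.00068211, -0.0010896 , -0.00076848, -0.00082113,
        0.00041664]), 'joint_torque': array([ 2.05156946e-03, -3.41542161e+01, -3.03593695e+01,  7.19878776e-02,
        3.05027934e-02, -9.69811845e-05]), 'tool_pos': array([ 0.23596611, -0.49620149,  0.20433447]), 'ee_rot': array([-3.13942694e+00, -2.13013842e-04,  4.43821284e-01]), 'wrist_force': array([-0.26570238, -0.3397079 ,  0.55179616]), 'wrist_torque': array([-0.00299575,  0.01642514,  0.01047139]), 'finger_force': 0.0, 'width': 0.09414138809788192}
```

View pics/top0.png

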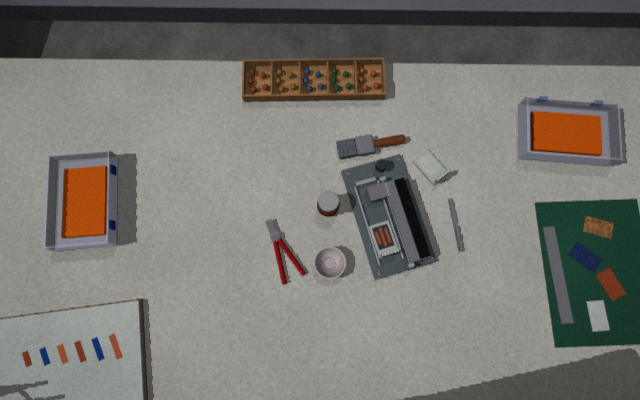

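View pics/scene0.png

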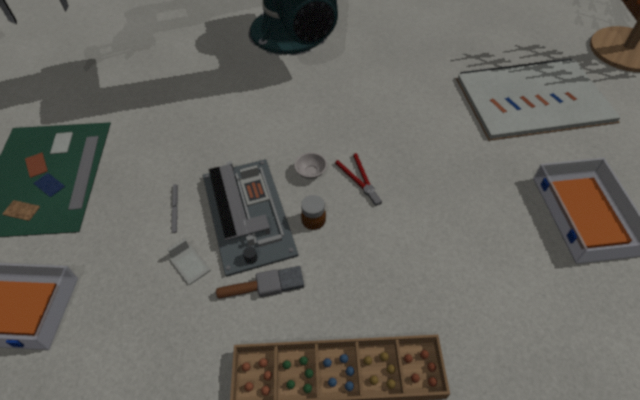

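The top view shows the stage around px (390,215). The press bar is on the right (415,220), the holder at (385,238), the nose near (375,190) and the loupe at (383,165). Stage +x points up and slightly left in the image, and the gripper is out of view.

```bash
python3 - <<'E'
from h import *
P,I=cloud('top0')
c=P[215,390]; print('c',c, 'table z',np.nanmedian(P[300:340,200:300,2]))
z=P[...,2]; v,u=np.mgrid[:400,:640]
m=(z>0.006)&(z<0.06)&(u>335)&(u<445)&(v>145)&(v<285)
n,l,st,_=cv2.connectedComponentsWithStats(m.astype(np.uint8))
k=l[215,415] or l[215,390]; print(st[k])
q=P[l==k]; r=cv2.minAreaRect((q[:,:2]*1000).astype(np.float32)); print(r,cv2.boxPoints(r))
# bar: dark, height>0.03
g=I.max(-1); b=(g<45)&(z>0.028)&(z<0.045)&m; n,l,st,_=cv2.connectedComponentsWithStats(b.astype(np.uint8)); k=1+st[1:,4].argmax()
q=P[l==k]; print(st[k],cv2.minAreaRect((q[:,:2]*1000).astype(np.float32)),np.median(q[:,2]))
E
```

```text
c [ 0.60931376 -0.07041241  0.01067626] table z 0.00013506978847999118
[ 341  154   95  125 7111]
((611.7831420898438, -64.95315551757812), (245.4976348876953, 135.59913635253906), 17.109222412109375) [[ 474.52026   -36.26599 ]
 [ 514.4127   -165.86429 ]
 [ 749.046     -93.64032 ]
 [ 709.15356    35.957977]]
[395 178  35  80 862] ((601.2227783203125, -111.13961791992188), (170.8717041015625, 23.014354705810547), 16.881032943725586) 0.0364282242652626
```

```bash
cat > st.json <<'E'
[0.6348,-0.0631,0.2975]
E
cat >> h.py <<'E'
import json
def S2W(x,y,z):
    ox,oy,t=json.load(open('st.json')); x/=1000;y/=1000
    return np.array([ox+x*np.cos(t)-y*np.sin(t),oy+x*np.sin(t)+y*np.cos(t),z/1000])
def W2S(P):
    ox,oy,t=json.load(open('st.json')); dx=P[...,0]-ox;dy=P[...,1]-oy
    return 1000*np.stack([dx*np.cos(t)+dy*np.sin(t),-dx*np.sin(t)+dy*np.cos(t),P[...,2]],-1)
def delta(x,y,z,o=None):
    o=o or robot.get_obs(); A=R.from_euler('xyz',o['ee_rot']); t=json.load(open('st.json'))[2]
    B=R.from_euler('xyz',[np.pi,0,t])
    print('t',o['time'],'tcp stage',W2S(o['tool_pos']).round(1),'F',o['wrist_force'].round(2),'w',o['width'])
    print('turn',(A.inv()*B).as_rotvec().round(4),'shift cm',(A.inv().apply(S2W(x,y,z)-o['tool_pos'])*100).round(2))
E
python3 -c "
from h import *
delta(-90,-3,180)"
```

```text
t 0.1 tcp stage [-508.3 -297.2  204.4] F [-0.39  0.28  0.35] w 0.09402276886916133
turn [-0.002   0.      0.1463] shift cm [ 45.67 -23.01   2.49]
```

Emit:
move_arm:
  deltas: [0, 0, 0.146, 45.7, -23, 2.5, -0.15, 0, 0, 0.146, 45.7, -23, 2.5, -0.15, 0, 0, 0.146, 45.7, -23, 2.5, -0.15, 0, 0, 0.146, 45.7, -23, 2.5, -0.15, 0, 0, 0.146, 45.7, -23, 2.5, -0.15, 0, 0, 0.146, 45.7, -23, 2.5, -0.15, 0, 0, 0.146, 45.7, -23, 2.5, -0.15, 0, 0, 0.146, 45.7, -23, 2.5, -0.15]

```text
time: 0.9
tool_pos: [0.4812, -0.1805, 0.1856]
ee_rot: [-3.142, 0.0, 0.298]
wrist_force: [0.7, -0.5, -0.3]
width: 0.0538
finger_force: 0.0
```

Emit:
move_arm:
  deltas: [0, 0, 0, 0, 0, 0, -0.15]

```text
time: 1.0
tool_pos: [0.4827, -0.1772, 0.1849]
ee_rot: [-3.139, -0.0, 0.306]
wrist_force: [0.2, -0.4, -0.4]
width: 0.0543
finger_force: 0.0
```

```bash
python3 -c "
from h import *
delta(-90,-3,180)
s,o=snap('wrist','w1');print(s['T_tool_cam'].round(3),s['fov_y'])"
```

```text
t 1.0 tcp stage [-178.9  -64.5  184.9] F [ 0.2  -0.44 -0.44] w 0.05429847179259984
turn [-0.0031 -0.0004  0.0087] shift cm [ 8.94 -6.07  0.51]
[[ 0.     0.958  0.288  0.084]
 [ 1.    -0.    -0.    -0.001]
 [ 0.     0.288 -0.958 -0.179]
 [ 0.     0.     0.     1.   ]] 71.4438591001719
```

View pics/w1.png

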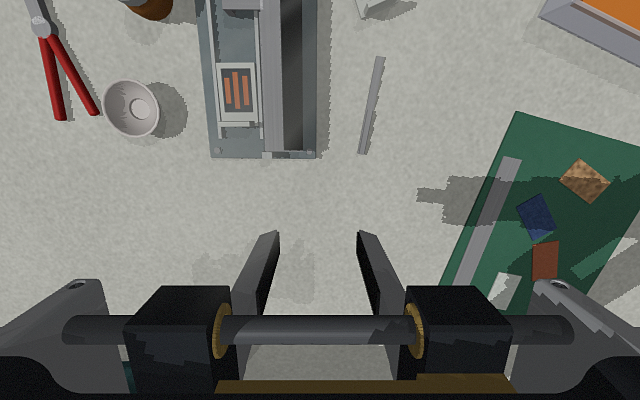

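The wrist view shows the stage ahead at px (265,80), with the holder at (238,95) and its lip at its rear edge (238,122). The bar is at (297,80). Both fingertips are visible at the bottom, about 54 mm apart.

Emit:
move_arm:
  deltas: [0, 0, 0.004, 5.9, -6.1, 7.5, -0.15, 0, 0, 0.004, 5.9, -6.1, 7.5, -0.15, 0, 0, 0.004, 5.9, -6.1, 7.5, -0.15, 0, 0, 0.004, 5.9, -6.1, 7.5, -0.15, 0, 0, 0.004, 5.9, -6.1, 7.5, -0.15]

```text
time: 1.55
tool_pos: [0.519, -0.1085, 0.1121]
ee_rot: [3.14, -0.0, 0.293]
wrist_force: [1.1, -0.6, 0.2]
width: 0.0541
finger_force: 0.0
```

```bash
python3 - <<'E'
from h import *
s,o=snap('wrist','w2')
delta(-120,-3,60)
P,I=cloud('w2'); Q=W2S(P)
x,y,z=np.moveaxis(Q,-1,0)
def box(n,m):
    q=Q[m]; print(n,m.sum(), *[np.nanpercentile(q[:,i],[1,50,99]).round(1) for i in range(3)])
g=I.max(-1)
box('bar',(y<-20)&(y>-55)&(z>32)&(z<42)&(x>-125)&(x<60)&(g<60))
box('lip top',(z>37)&(z<45)&(y>5)&(y<55)&(x<-60)&(x>-115))
box('plate',(z>13.5)&(z<17)&(y>0)&(y<55)&(x<0)&(I.min(-1)>120))
box('base',(z>8)&(z<12)&(x<-60))
box('all table',(abs(z)<4)&(x>-250))
E
```

```text
t 1.6 tcp stage [-123.7   -9.9  112.8] F [ 0.36 -0.43 -0.85] w 0.054271597605359684
turn [ 0.0026 -0.0018 -0.0056] shift cm [ 0.35 -0.7   5.28]
bar 3326 [-123.3  -56.4    2.3] [-44.2 -33.9 -22.9] [33.9 35.5 37.1]
lip top 257 [-105.6 -101.9  -99.4] [15.  31.8 49.5] [37.3 40.3 41.8]
plate 1605 [-114.7  -65.    -3.2] [ 5.2 19.  54.5] [13.6 14.5 16.1]
base 5045 [-144.  -103.3  -61.3] [-59.5  55.3 258.2] [ 8.1  9.4 11.7]
all table 135755 [-243.3  -82.6   58.3] [-353.3  -81.   342.5] [-2.2 -0.5  3.5]
```

View pics/w2.png

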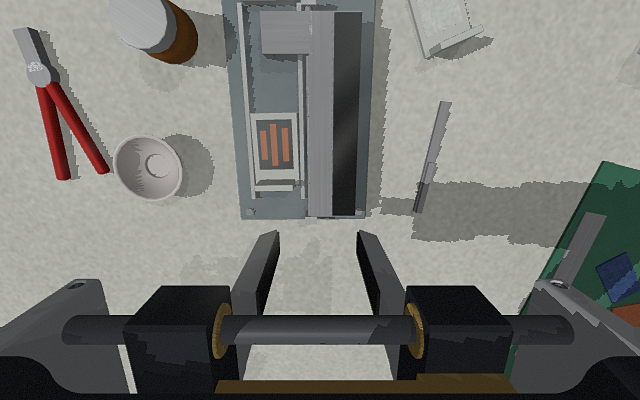

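The holder sits at px (275,145), with its lip at (274,186) giving a rear face at stage x ≈ -105. The bar is at (345,115) and the fingers are aligned with the bar and the lane. The travel needed is about 90 mm.

Emit:
move_arm:
  deltas: [0, 0, -0.004, 0.4, -0.7, 2, -0.15, 0, 0, -0.004, 0.4, -0.7, 4, -0.15, 0, 0, -0.004, 0.4, -0.7, 5.8, -0.15, 0, 0, -0.004, 0.4, -0.7, 5.8, -0.15, 0, 0, -0.004, 0.4, -0.7, 5.8, -0.15]

```text
time: 2.1
tool_pos: [0.5214, -0.1004, 0.0546]
ee_rot: [3.14, -0.002, 0.296]
wrist_force: [-0.0, -0.0, 0.7]
width: 0.0538
finger_force: 0.0
```

```bash
python3 - <<'E'
from h import *
snap('wrist','w3')
delta(-119,-2,28)
E
```

```text
t 2.15 tcp stage [-118.9   -2.4   55.1] F [-0.3  -0.69  0.68] w 0.05385666837698224
turn [ 0.0022 -0.0027 -0.0011] shift cm [-0.02 -0.05  2.71]
```

Emit:
move_arm:
  deltas: [0, 0, 0, 0, 0, 1.2, -0.15, 0, 0, 0, 0, 0, 1.8, -0.15, 0, 0, 0, 0, 0, 2.1, -0.15, 0, 0, 0, 0, 0, 2.4, -0.15, 0, 0, 0, 0, 0, 2.7, -0.15, 0, 0, 0, 0, 0, 2.7, -0.15]

```text
time: 2.75
tool_pos: [0.5218, -0.1009, 0.0277]
ee_rot: [3.137, -0.001, 0.298]
wrist_force: [-1.6, -3.5, 7.4]
width: 0.054
finger_force: 4.0
```

```bash
python3 - <<'E'
from h import *
snap('wrist','w4')
delta(-119,-2,28)
P,I=cloud('w4');Q=W2S(P);x,y,z=np.moveaxis(Q,-1,0)
for n,m in [('nose',(y>20)&(y<40)&(x>8)&(x<45)&(z>12)&(z<45)),('bar',(y<-26)&(y>-44)&(x>-60)&(x<40)&(z>15)&(z<45)),('lip',(z>37)&(z<45)&(y>18)&(y<42)&(x<-60)&(x>-110))]:
    q=Q[m]; print(n,m.sum(),*[np.nanpercentile(q[:,i],[2,50,98]).round(1) for i in range(3)])
E
```

```text
t 2.8 tcp stage [-119.1   -3.    27.9] F [-2.38 -3.26  7.52] w 0.053710999782413095
turn [ 0.0047 -0.0011  0.0002] shift cm [ 0.01 -0.1  -0.01]
nose 974 [11.  15.6 22.6] [20.4 28.9 38.7] [24.4 40.7 43.8]
bar 4438 [-57.7 -11.1  26.4] [-43.6 -34.8 -26.4] [22.9 25.9 28.9]
lip 419 [-109.9 -102.3  -99.4] [18.5 30.7 41.4] [37.4 40.3 43.8]
```

View pics/w4.png

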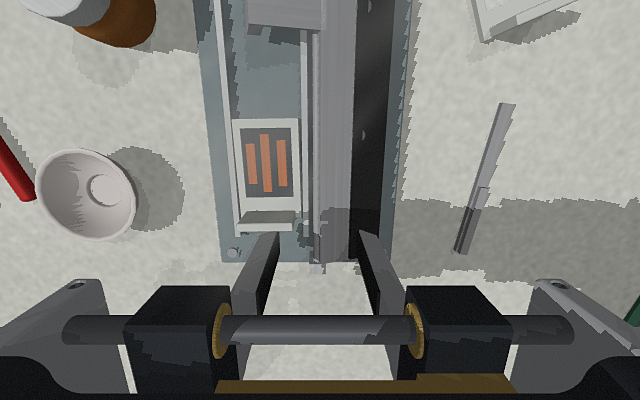

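The left fingertip is just behind the lip (px 265,235) and the right fingertip is on the bar (370,240). The bar is down to about 27 mm at 7.5 N, so the nose is raised. Next I push.

Emit:
move_arm:
  deltas: [0, 0, 0, 0.4, 0, 0, -0.15, 0, 0, 0, 1.0, 0, 0, -0.15, 0, 0, 0, 1.7, 0, 0, -0.15, 0, 0, 0, 2.4, 0, 0, -0.15, 0, 0, 0, 3.1, 0, 0, -0.15, 0, 0, 0, 3.8, 0, 0, -0.15, 0, 0, 0, 4.4, 0, 0, -0.15, 0, 0, 0, 4.8, 0, 0, -0.15]

```text
time: 3.6
tool_pos: [0.5652, -0.0877, 0.0275]
ee_rot: [3.137, 0.005, 0.297]
wrist_force: [-7.5, -5.6, 10.2]
width: 0.0542
finger_force: 5.4
```

```bash
python3 - <<'E'
from h import *
snap('wrist','w5')
delta(-23,-2,28)
P,I=cloud('w5');Q=W2S(P);x,y,z=np.moveaxis(Q,-1,0)
m=(z>37)&(z<45)&(y>8)&(y<55)&(x<-20)&(x>-80)
q=Q[m]; print(m.sum(),*[np.nanpercentile(q[:,i],[2,50,98]).round(1) for i in range(3)])
E
```

```text
t 3.65 tcp stage [-73.   -3.1  27.5] F [-5.66 -5.95  8.49] w 0.0542617184955353
turn [ 0.0044  0.0042 -0.0003] shift cm [ 5.   -0.11 -0.07]
674 [-75.6 -61.2 -58.1] [14.6 30.4 48.7] [37.4 40.2 44. ]
```

View pics/w5.png

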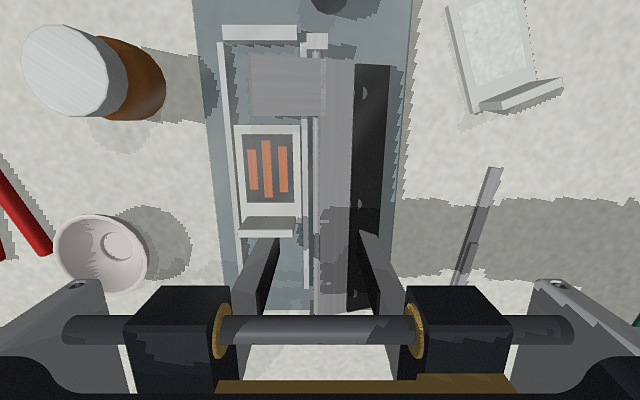

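The holder is square in the lane at px (267,180) and being pushed by the left finger. The end stop is at (258,32) and the raised nose at (285,85). About 50 mm remain.

Emit:
move_arm:
  deltas: [0, 0, 0, 0.5, 0, 0, -0.15, 0, 0, 0, 1.1, 0, 0, -0.15, 0, 0, 0, 1.7, 0, 0, -0.15, 0, 0, 0, 2.3, 0, 0, -0.15, 0, 0, 0, 2.9, 0, 0, -0.15, 0, 0, 0, 3.5, 0, 0, -0.15, 0, 0, 0, 3.9, 0, 0, -0.15, 0, 0, 0, 4.1, 0, 0, -0.15]

```text
time: 4.45
tool_pos: [0.6045, -0.0758, 0.0275]
ee_rot: [3.137, 0.005, 0.297]
wrist_force: [-7.1, -5.2, 9.7]
width: 0.0542
finger_force: 5.5
```

```bash
python3 - <<'E'
from h import *
snap('wrist','w6')
delta(-23,-2,28)
P,I=cloud('w6');Q=W2S(P);x,y,z=np.moveaxis(Q,-1,0)
for n,m in [('lip',(z>37)&(z<45)&(y>8)&(y<55)&(x<0)&(x>-40)),('stop',(z>16.5)&(z<24)&(y>20)&(y<50)&(x>45)&(x<80))]:
    q=Q[m]; print(n,m.sum(),*[np.nanpercentile(q[:,i],[2,50,98]).round(1) for i in range(3)])
E
```

```text
t 4.5 tcp stage [-32.3  -3.2  27.6] F [-6.77 -5.72  8.18] w 0.05401147217342884
turn [ 0.0045  0.0042 -0.0005] shift cm [ 0.93 -0.12 -0.05]
lip 682 [-35.2 -20.4 -17.1] [14.5 30.  48.5] [37.3 40.2 44.3]
stop 662 [54.4 58.6 62.2] [20.5 34.9 49.5] [18.  19.5 21. ]
```

View pics/w6.png

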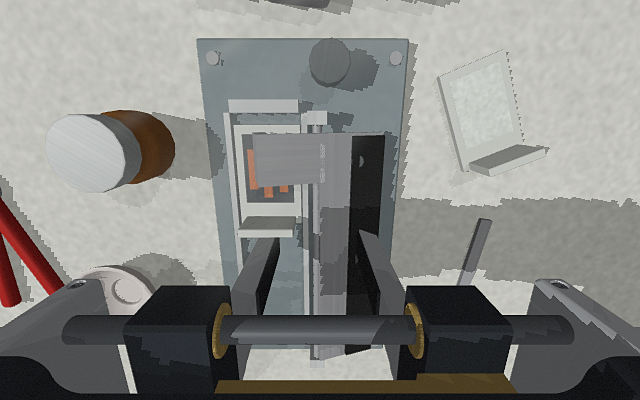

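The holder is under the raised nose (px 285,155). A gap of about 9 mm remains between its front edge (270,122) and the end stop (262,106). Now I creep in.

Emit:
move_arm:
  deltas: [0, 0, 0, 0.2, 0, 0, -0.15, 0, 0, 0, 0.4, 0, 0, -0.15, 0, 0, 0, 0.6, 0, 0, -0.15, 0, 0, 0, 0.7, 0, 0, -0.15, 0, 0, 0, 0.7, 0, 0, -0.15]

```text
time: 5.0
tool_pos: [0.6111, -0.0737, 0.0276]
ee_rot: [3.137, 0.005, 0.297]
wrist_force: [-7.2, -5.2, 8.6]
width: 0.0541
finger_force: 5.0
```

Emit:
move_arm:
  deltas: [0, 0, 0, 0.1, 0, 0, -0.15, 0, 0, 0, 0.1, 0, 0, -0.15]

```text
time: 5.2
tool_pos: [0.6119, -0.0735, 0.0276]
ee_rot: [3.137, 0.005, 0.297]
wrist_force: [-6.1, -5.7, 8.5]
width: 0.0539
finger_force: 6.2
```

Emit:
move_arm:
  deltas: [0, 0, 0, 0.1, 0, 0, -0.15, 0, 0, 0, 0.1, 0, 0, -0.15]

```text
time: 5.4
tool_pos: [0.6119, -0.0734, 0.0276]
ee_rot: [3.137, 0.007, 0.297]
wrist_force: [-8.9, -6.4, 10.7]
width: 0.0539
finger_force: 7.4
```

Emit:
move_arm:
  deltas: [0, 0, 0, 0.06, 0, 0, -0.15, 0, 0, 0, 0.06, 0, 0, -0.15]

```text
time: 5.6
tool_pos: [0.612, -0.0735, 0.0275]
ee_rot: [3.138, 0.009, 0.297]
wrist_force: [-10.0, -6.2, 12.1]
width: 0.0539
finger_force: 8.0
```

```bash
python3 - <<'E'
from h import *
s,o=snap('wrist','w7')
delta(-23,-2,28)
cv2.imwrite('pics/w7c.png',cv2.resize(s['image'][90:310,190:410,::-1],None,fx=2.7,fy=2.7,interpolation=cv2.INTER_CUBIC))
P,I=cloud('w7');Q=W2S(P);x,y,z=np.moveaxis(Q,-1,0)
for n,m in [('lip',(z>37)&(z<45)&(y>8)&(y<22)&(x<0)&(x>-40)),('lipL',(z>37)&(z<45)&(y>38)&(y<55)&(x<0)&(x>-40)),('stop',(z>16.5)&(z<24)&(y>20)&(y<50)&(x>45)&(x<80)),('plate',(z>13.5)&(z<16.5)&(y>38)&(y<50)&(x>-5)&(x<60))]:
    q=Q[m]; print(n,m.sum(),*[np.nanpercentile(q[:,i],[2,50,98]).round(1) for i in range(3)])
E
```

```text
t 5.65 tcp stage [-24.9  -3.2  27.6] F [-9.4  -7.56 11.04] w 0.05441505959258276
turn [ 0.0041  0.0086 -0.0001] shift cm [ 0.19 -0.12 -0.05]
lip 131 [-15.3 -11.9  -9.3] [13.9 17.7 21.6] [37.2 40.  41.6]
lipL 180 [-15.3 -12.   -9.3] [38.3 43.7 49.4] [37.2 40.  41.4]
stop 604 [54.8 58.6 62.2] [20.7 35.  49.2] [18.  19.4 20.8]
plate 1116 [-4.1 28.2 53.4] [38.5 45.2 49.8] [13.6 14.7 16. ]
```

View pics/w7c.png

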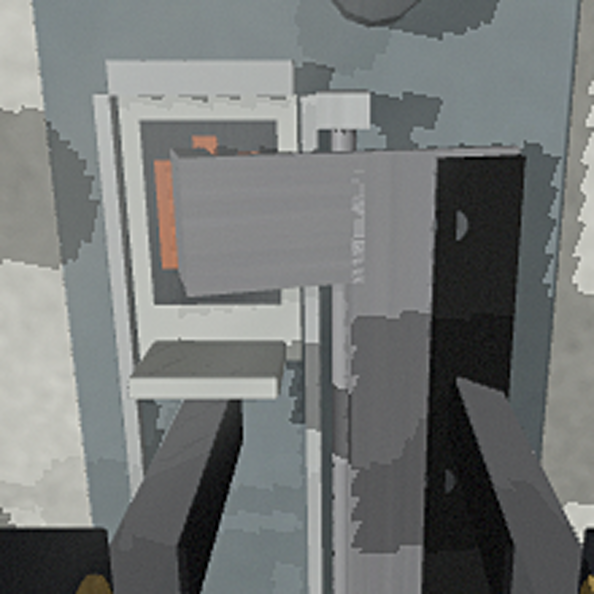

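The holder is home: its front edge meets the end stop (crop px 200,95), the lip reads x = -15.3, and force rises without further motion. I back the finger off the lip while still pressing, then rise gently.

Emit:
move_arm:
  deltas: [0, 0, 0, -0.3, 0, 0, -0.15, 0, 0, 0, -0.7, 0, 0, -0.15, 0, 0, 0, -1.2, 0, 0, -0.15, 0, 0, 0, -1.4, 0, 0, -0.15, 0, 0, 0, -1.4, 0, 0, -0.15]

```text
time: 6.15
tool_pos: [0.6062, -0.0747, 0.0297]
ee_rot: [3.136, -0.01, 0.298]
wrist_force: [3.8, -0.6, 7.2]
width: 0.0539
finger_force: 3.5
```

```bash
python3 - <<'E'
from h import *
delta(-23,-2,28)
E
```

```text
t 6.15 tcp stage [-30.8  -2.7  29.7] F [ 3.83 -0.61  7.18] w 0.05394703210103768
turn [ 0.0051 -0.0105  0.0007] shift cm [ 0.78 -0.07  0.18]
```

Emit:
move_arm:
  deltas: [0, 0, 0, 0, 0, -0.2, -0.15, 0, 0, 0, 0, 0, -0.5, -0.15, 0, 0, 0, 0, 0, -0.8, -0.15, 0, 0, 0, 0, 0, -1.2, -0.15, 0, 0, 0, 0, 0, -2.5, -0.15, 0, 0, 0, 0, 0, -5, -0.15, 0, 0, 0, -2, 0, -9, -0.15, 0, 0, 0, -4, 0, -11, -0.15]

```text
time: 6.95
tool_pos: [0.5641, -0.0861, 0.1396]
ee_rot: [3.14, -0.003, 0.298]
wrist_force: [-0.3, -0.0, 0.6]
width: 0.0536
finger_force: 0.0
```

Emit:
move_arm:
  deltas: [0, 0, 0, -2, 0, 0, -0.15, 0, 0, 0, -2, 0, 0, -0.15, 0, 0, 0, -2, 0, 0, -0.15, 0, 0, 0, -2, 0, 0, -0.15]

```text
time: 7.35
tool_pos: [0.5444, -0.0914, 0.1353]
ee_rot: [-3.141, 0.001, 0.298]
wrist_force: [-0.0, -1.2, -0.4]
width: 0.0539
finger_force: 0.0
```

```bash
python3 - <<'E'
from h import *
s,o=snap('wrist','w8')
delta(-23,-2,28)
P,I=cloud('w8');Q=W2S(P);x,y,z=np.moveaxis(Q,-1,0)
for n,m in [('lip',(z>37)&(z<45)&(y>8)&(y<52)&(x<0)&(x>-40)),('stop',(z>16.5)&(z<24)&(y>20)&(y<50)&(x>45)&(x<80)),('plate',(z>12)&(z<17.5)&(y>42)&(y<50)&(x>-5)&(x<50)),('bar',(y<-28)&(y>-42)&(x>-60)&(x<30)&(z>15)&(z<45))]:
    q=Q[m]; print(n,m.sum(),*[np.nanpercentile(q[:,i],[2,50,98]).round(1) for i in range(3)])
E
```

```text
t 7.4 tcp stage [-94.7  -0.5 135.1] F [ 0.44 -0.49 -0.57] w 0.05416207535391488
turn [-0.001   0.0013  0.0007] shift cm [ 7.18  0.16 10.7 ]
lip 265 [-15.3 -12.6  -9.8] [14.5 31.5 49.2] [38.6 40.3 41.6]
stop 326 [54.2 58.1 62.2] [20.2 34.8 49.3] [17.1 19.5 21.2]
plate 477 [-3.9 23.5 48.7] [42.2 46.  49.8] [13.1 14.8 16.3]
bar 1358 [-58.4 -12.6  28.3] [-41.7 -35.  -28.3] [30.2 32.  33.7]
```

View pics/w8.png

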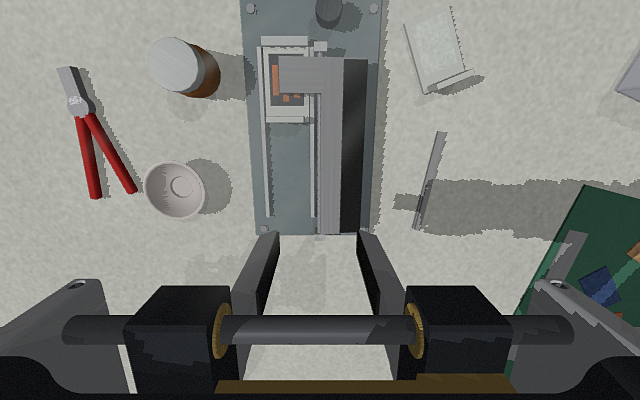

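The clip is closed on the holder: the bar is at 32 mm, which is about 0.11 rad. The holder is flat and against the stop (px 287,45), the other things are where they were, and the arm is clear.

```bash
python3 -c "
from bench import robot
print(robot.close_job())"
```

```text
the job is handed in; nothing more can be done
None
```

The holder is fully home against the end stop with the clip closed on it, the arm is clear, the other things look undisturbed, and the job was handed in at about 7.4 s.

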